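# Pedal bin: hold the lid open, let it down without a slam

## Robot

A 6-joint arm with a two-finger parallel gripper is mounted at the origin on the work surface. World frame = base frame: x ahead of the robot, y to its left, z up, the work surface at z = 0. Lengths are in m, angles in rad, forces in N, time in s.
With the tool pointing down it reaches from about 0.3 to 0.875 m from the base axis. Payload 6.4 kg.
Tool frame: the origin (TCP) lies midway between the tips of the shut fingers; the grasp point (between the pads) lies 19 mm behind it (ctrl.pinch_z is the distance from the TCP to the grasp point, in m); z points along the fingers, y is the line along which they close (so a half turn about z gives the same grasp; the last joint's range is limited). The gripper opens to 85 mm and grips with 20 to 120 N. Pads are 22 mm wide; open, the fingers measure 114 mm over their backs; the gripper's body (76 mm by 85 mm) begins 54 mm behind the grasp point. The pads swing forward as they close: fully open they stand 13 mm farther back than shut.
Start: joints at [0.941, 0.181, 1.607, -0, 1.354, -0.206], TCP at [0.236, 0.524, 0.231] pointing down, gripper open.
Joint ranges: [-2.99, 2.99], [-0.89, 2.07], [0.3, 2.58], [-1.14, 4.28], [0, 2.63], [-3.12, 3.12]. Speed limits (rad/s): [2.57, 2.57, 3.01, 3.14, 3.14, 3.14].

## Interface

Orientations are given as a unit quaternion [w, x, y, z].
In Python, from bench import ctrl gives the robot as it stands.
- The arm moves only by the tool apply_moves, never from a script. Its argument "moves" is a list of rows, each an object with "jaw": the opening, from 0 (shut) to 1 (fully open); "offset": the shift along the tool's x, y, z in mm, a list of three; "rot": the turn, a rotation vector about the tool's x, y, z in degrees, a list of three. In form: [{"jaw": jaw, "offset": [dx, dy, dz], "rot": [ax, ay, az]}, ...]. A call has exactly 5 rows; each row shifts and turns the commanded pose from where the row before left it, along the tool's axes as they then stand; what a row does not reach is not made up. A row lasts 1/8 s, in which the tool goes at most 62.5 mm and 10.7 degrees, less where a joint would pass 70% of its speed; a pose out of reach is approached as far as the arm can. A call is refused whole if a number of a shift passes 62.5 or a number of a turn 10.7, either way. A call with a gripper value outside its range is refused whole. The fingers move at their own pace and stop on an object; the grip force is fixed at half the most. Time passes only in rows, so rows that do not move let the fingers close, or fill a call up. It gives the time, the measured TCP pose, the force, the opening and the grip force at its end, in the units of the state.
- ctrl.get_obs(): the state, without advancing time (a new reading comes with each control period).
- ctrl.camera(name): name is "scene" or "top" or "wrist"; returns (picture, depth): 480x640x3 uint8, red, green, blue; 480x640 float32, m along the optical axis (not along the pixel's ray), 0 where there is no reading.
- ctrl.camera_params(name): a dict with "K" (3x3 intrinsics, pixels), "dist" ([k1, k2, p1, p2, k3] as OpenCV has them; the pictures are not rectified), "cam_to_world" (4x4, takes a point from camera to world coordinates); the wrist camera has in their place "mount" (4x4, takes a point from camera to tool coordinates, whose origin is the TCP and whose axes are the flange's). Camera axes: x right, y down, z forward; pixel columns grow to the right and rows downward; lengths in m; the calibration is good to about 2 mm. A picture is of the moment at which its call begins: read the wrist's pose just before it. camera_params takes no time and is no camera call.
- ctrl.hand_in(): hands the job in; it is judged then, once.
Trained networks look in the newest picture that a camera, given by its name, has taken for a name from the list of things; names that differ only in an ending like _2 or _b are one class to them, and where a whole thing is asked for, a point or a joint stands for the part that bears it (a point fixed in the world has none). Each returns a list of dicts, best first, with "score" (0 to 1); they miss things now and then, are a little off and sometimes report something else, mostly with a low value. They report only what shows in the picture. A call takes as long as a camera call.
- ctrl.outline_of(camera, target): "region" (480x640 bool, what is visible of it) and "position" ([column, row] in pixels, amid what is visible of it).
The state is a dict: "time_s": time; "q": joint angles; "dq": joint speeds; "joint_efforts": joint torques, N m; "eef_pos": TCP position; "eef_rot": TCP orientation; "wrist_force": force on the tool from outside, world axes, zero at the start; "torque": the same for the moment, N m; "opening": opening from 0.0 (shut) to 1.0 (fully open); "grasp_force": force on a finger pad.
Only numpy, scipy, OpenCV 4.12 (cv2) and the standard library are available. Lean on these libraries where they do the work, as an engineer would, in place of code of your own. Each camera call takes 0.05 s, during which the arm holds its last target. There are 200 camera calls.

## Task

My hands are full of used cotton pads: press the pedal of the little steel pedal bin on the counter all the way down with a fingertip and hold the lid wide open for three seconds while I drop them in. Then ease the pedal back up so that the lid comes down gently and closes without slamming, and take the hand away. Work the bin by its pedal only: do not touch the lid, pick nothing up, and leave the bin and the other things on the counter standing where they are.

Things in the scene. Friction and masses are not known exactly. Their poses are not given: they have to be found in the camera images.
- bin: Round mini pedal bin, brushed steel shell on a black base ring, 120 mm across at the base, 115 mm shell, 171 mm tall with its low domed lid; stands loose on the counter, about 0.83 kg in all. Origin: centre of the underside, on the counter. Its -x axis points to the pedal (front), +x to the lid hinge (back), z up.
- tread_top (a point): Middle of the top of the pedal's tread, a nearly level plate of steel and rubber 40 mm front to back, 50 mm wide, 4 mm thick, 88 mm in front of the bin's axis (30 mm clear of the shell). This point moves with the pedal: about 35 mm above the counter when up, 10 mm when fully down, where the tread's foot meets the counter. It takes about 2 to 4 N and springs back when let go. x points to the bin.
- pedal_pivot (a point): Where the pedal's lever pivots, hidden inside the base: 5 mm in front of the bin's axis, 16 mm above the counter. The tread swings down about 0.3 rad about it, some 25 mm; it slopes about 8 degrees up to the front when up and as much down to the front when pressed. Axes as the bin's.
- lid (a joint): Lid angle in rad: 0 closed on the rim, grows as it opens; about 1.24 (71 degrees) when the pedal is fully down. A rod links it to the pedal: the lid turns 4.2 times the pedal's angle, about 0.053 rad for each mm of the tread, both ways. Nothing else brakes it: if the pedal is let go the lid falls shut in a fraction of a second and slams.
- lid_shell: The bin's domed steel lid, 119 mm across, 21 mm high, hinged at the back of the rim 150 mm above the counter. Origin: centre of its underside when closed, on the bin's axis; same axes as the bin when closed. Its front edge swings up and back, away from the pedal, up to about 275 mm above the counter.
- ceramic_bowl: Small white ceramic bowl, 110 mm across the rim, 45 mm high, loose, stands beside the bin. Origin: centre of the underside.
- steel_bowl: Small brushed steel bowl, 104 mm across the rim, 42 mm high, loose, stands beside the bin. Origin: centre of the underside.
- brush_holder: Yellow silicone makeup brush holder, a cup 76 mm across and 62 mm high with three brushes standing in it, 135 mm high in all, loose. Origin: centre of the underside.
- compact: Black compact mirror lying open, base 74 mm across and 8 mm high, its lid standing up to 81 mm above the counter at the +x side of the base, loose. Origin: centre of the underside of the base.

How it is judged:
By the outcome, as a careful person would: the job done as asked, in the order asked, and still so for the second after the job is handed in, with the robot touching nothing.
It also fails if it takes over 53 s, if anything falls off the work surface, if the arm or the gripper's body presses on something with over 40 N, if the wrist force passes 120 N, or if a joint passes its speed limit or range.

## Working session

There is one attempt and no reset: what is moved stays moved. The work goes in short steps, Python scripts to look and compute and a tool call to move; the robot and the scene stay as the last step left them, time stands still between calls to the robot, and variables do not carry over. Pictures are saved under pics/ and viewed, at most 10 in all, crops included, and the job is handed in when it is done.

Besides the shell and the picture viewer there is one more tool, called after "Call:" by a JSON object that holds its "op" and its "data", one argument or row to a line. apply_moves: Moves the arm, as the interface text tells. Its arguments: {"type":"object","properties":{"moves":{"type":"array"}},"required":["moves"]}

```bash
mkdir -p pics; ls; cat > h.py <<'E'
import numpy as np, cv2
from bench import ctrl
def world(cam,depth,mask):
    p=ctrl.camera_params(cam); v,u=np.nonzero(mask&(depth>0)); z=depth[v,u]
    n=cv2.undistortPoints(np.stack([u,v],1).astype(float)[:,None],np.array(p["K"]),np.array(p["dist"]))[:,0]
    P=np.c_[n*z[:,None],z,np.ones(len(z))]
    return (P@np.array(p["cam_to_world"]).T)[:,:3]
E
python3 - <<'E'
from h import *
print({k:np.round(v,3) for k,v in ctrl.get_obs().items()})
for c in("scene","top"):
    im,d=ctrl.camera(c); cv2.imwrite(f"pics/{c}1.png",im[:,:,::-1]); np.save(f"{c}d.npy",d)
    for t in("bin","tread_top","lid_shell","ceramic_bowl","steel_bowl","brush_holder","compact"):
        for r in ctrl.outline_of(c,t)[:2]:
            P=world(c,d,r["region"]); print(c,t,round(r["score"],2),np.round(r["position"]),len(P),np.round([np.median(P,0),P.min(0),P.max(0)],3).tolist() if len(P) else "")
            np.save(f"{c}_{t}.npy",r["region"]) if r["score"]>.5 else 0
E
```

```text
pics
{'time_s': np.float64(0.0), 'q': array([ 0.941,  0.182,  1.608,  0.   ,  1.354, -0.206]), 'dq': array([ 0.001,  0.   ,  0.   ,  0.001, -0.001, -0.001]), 'joint_efforts': array([ 1.0000e-03, -4.4486e+01, -3.5135e+01, -0.0000e+00,  9.0000e-03,
        0.0000e+00]), 'eef_pos': array([0.236, 0.524, 0.23 ]), 'eef_rot': array([-0.   ,  0.21 ,  0.978, -0.001]), 'wrist_force': array([ 0.737,  0.054, -0.151]), 'torque': array([-0.049,  0.069, -0.037]), 'grasp_force': np.float64(0.0), 'opening': np.float64(1.0)}
scene bin 0.58 [283. 216.] 4247 [[0.639, -0.086, 0.109], [0.49, -0.334, -0.0], [0.691, -0.064, 0.173]]
scene tread_top 0.41 [316. 219.] 79 [[0.528, -0.144, 0.036], [0.494, -0.181, 0.003], [0.545, -0.129, 0.04]]
scene lid_shell 0.8 [281. 188.] 1164 [[0.63, -0.107, 0.166], [0.569, -0.176, 0.151], [0.679, -0.066, 0.173]]
scene lid_shell 0.42 [389. 252.] 636 [[0.475, 0.069, 0.047], [0.392, -0.014, -0.0], [0.504, 0.096, 0.083]]
scene ceramic_bowl 0.8 [341. 262.] 1517 [[0.573, 0.023, 0.029], [0.491, -0.07, -0.0], [0.639, 0.096, 0.049]]
scene ceramic_bowl 0.36 [281. 186.] 1272 [[0.629, -
[... 774 characters left out ...]
[0.56, -0.225, -0.004], [0.696, -0.069, 0.177]]
top lid_shell 0.51 [494. 196.] 2062 [[0.73, -0.279, 0.018], [0.676, -0.334, -0.002], [0.776, -0.221, 0.046]]
top ceramic_bowl 0.71 [336. 269.] 2441 [[0.585, 0.042, 0.021], [0.532, -0.012, -0.001], [0.639, 0.097, 0.051]]
top steel_bowl 0.88 [495. 197.] 2102 [[0.729, -0.278, 0.018], [0.674, -0.324, -0.002], [0.776, -0.219, 0.046]]
top steel_bowl 0.63 [337. 339.] 1427 [[0.451, 0.041, 0.01], [0.406, -0.005, -0.004], [0.503, 0.094, 0.083]]
top brush_holder 0.73 [548. 264.] 1625 [[0.585, -0.377, 0.046], [0.548, -0.44, -0.005], [0.629, -0.331, 0.14]]
top compact 0.61 [338. 336.] 1366 [[0.45, 0.04, 0.01], [0.405, -0.007, -0.002], [0.501, 0.092, 0.083]]
```

```bash
python3 - <<'E'
from h import *
from scipy.optimize import least_squares
d=np.load("topd.npy"); P=world("top",d,np.ones_like(d,bool))
near=(abs(P[:,0]-.6)<.12)&(abs(P[:,1]+.13)<.12)
L=P[near&(P[:,2]>.145)&(P[:,2]<.18)]
c,r=cv2.minEnclosingCircle(L[:,:2].astype(np.float32)); print("lid",c,r,len(L))
T=P[near&(P[:,2]>.026)&(P[:,2]<.043)&(np.hypot(P[:,0]-c[0],P[:,1]-c[1])<.125)&(np.hypot(P[:,0]-c[0],P[:,1]-c[1])>.066)]
m=T.mean(0);print("tread",m,len(T),T.min(0),T.max(0),cv2.minAreaRect((T[:,:2]*1000).astype(np.float32)))
v=np.array(c)-m[:2];print("dist",np.hypot(*v),"yaw",np.degrees(np.arctan2(v[1],v[0])))
im=cv2.imread("pics/top1.png")[130:400,250:600]; cv2.imwrite("pics/top1c.png",cv2.resize(im,None,fx=2.2,fy=2.2))
E
```

```text
lid (0.6246302723884583, -0.12450183928012848) 0.06536766141653061 3763
tread [ 0.53744785 -0.15717893  0.0350747 ] 538 [ 0.50967819 -0.18762986  0.02720279] [ 0.58418866 -0.01042372  0.0427264 ] ((544.0774536132812, -97.46247863769531), (183.3177947998047, 55.8408317565918), 82.19371032714844)
dist 0.0931051351823479 yaw 20.54664299436647
```

View pics/scene1.png

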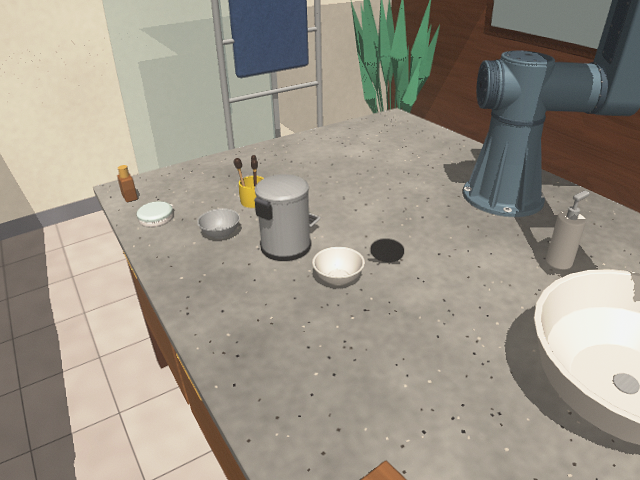

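View pics/top1.png

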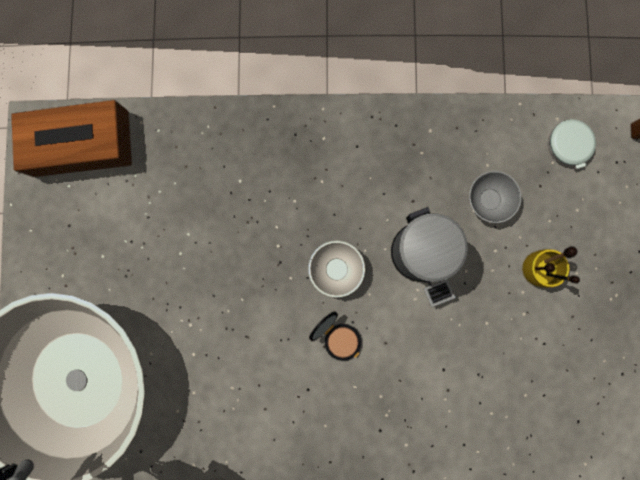

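The scene picture shows the bin at about (283,216), with its pedal on the robot side at (314,220). The top picture has the lid at (433,247), the tread at (439,292) and the hinge at (418,215). The wide bowls and the compact are clear of the pedal side. I'll plan the approach next: fingers shut, then tilted towards the bin.

```bash
cat >> h.py <<'E'
from scipy.spatial.transform import Rotation as Ro
def rot(o): return Ro.from_quat(np.roll(o["eef_rot"],-1))
def plan(target,n,rv=(0,0,0)):
    """rows: straight world line to target in n rows with turn rv(deg, tool) per row"""
    o=ctrl.get_obs(); R=rot(o); s=(np.array(target)-o["eef_pos"])/n*1000
    for i in range(n):
        print(np.round(R.inv().apply(s),1).tolist(),list(rv)); R=R*Ro.from_rotvec(rv,degrees=True)
E
python3 - <<'E'
from h import *
from scipy.optimize import least_squares
d=np.load("topd.npy"); P=world("top",d,np.ones_like(d,bool))
L=P[(np.hypot(P[:,0]-.625,P[:,1]+.124)<.09)&(P[:,2]>.163)&(P[:,2]<.18)]
A=np.c_[L[:,:2],np.ones(len(L)),(L[:,:2]**2).sum(1)]
k=np.linalg.lstsq(A,L[:,2],rcond=None)[0]; c=-k[:2]/2/k[3]; print("dome apex",c, L[:,:2].mean(0))
T=P[(np.hypot(P[:,0]-.537,P[:,1]+.159)<.045)&(P[:,2]>.027)&(P[:,2]<.044)]
for z in(.03,.034,.038): print((T[:,2]>z).sum())
rc=cv2.minAreaRect((T[:,:2]*1000).astype(np.float32)); print(T.mean(0),rc)
m=np.array(rc[0])/1000
for cc in(c,L[:,:2].mean(0)):
    v=cc-m;print(np.hypot(*v),np.degrees(np.arctan2(v[1],v[0])))
u=np.array([np.cos(np.radians(20.5)),np.sin(np.radians(20.5))])
t=np.r_[np.array([.537,-.159])-.08*u,.20]; print(t); plan(t,15,(0,0,9.03))
E
```

```text
dome apex [ 0.61929082 -0.12740684] [ 0.61878513 -0.12648748]
527
346
79
[ 0.53733279 -0.15786927  0.03505307] ((541.9387817382812, -156.31869506835938), (50.77289581298828, 50.558143615722656), 20.74424934387207)
0.08257864434428173 20.49422617233121
0.08243338509650663 21.21586085534359
[ 0.46206622 -0.18701659  0.2       ]
[-33.2, -37.0, 2.1] [0, 0, 9.03]
[-38.6, -31.4, 2.1] [0, 0, 9.03]
[-43.1, -24.9, 2.1] [0, 0, 9.03]
[-46.4, -17.8, 2.1] [0, 0, 9.03]
[-48.7, -10.3, 2.1] [0, 0, 9.03]
[-49.7, -2.6, 2.1] [0, 0, 9.03]
[-49.5, 5.3, 2.1] [0, 0, 9.03]
[-48.0, 13.0, 2.1] [0, 0, 9.03]
[-45.4, 20.3, 2.1] [0, 0, 9.03]
[-41.6, 27.2, 2.1] [0, 0, 9.03]
[-36.9, 33.4, 2.1] [0, 0, 9.03]
[-31.2, 38.8, 2.1] [0, 0, 9.03]
[-24.7, 43.2, 2.1] [0, 0, 9.03]
[-17.6, 46.5, 2.1] [0, 0, 9.03]
[-10.1, 48.7, 2.1] [0, 0, 9.03]
```

Call:
{"op": "apply_moves", "data": {
  "moves": [
    {"jaw": 0,"offset": [-33,-37,2],"rot": [0,0,9]},
    {"jaw": 0,"offset": [-38.5,-31.5,2],"rot": [0,0,9]},
    {"jaw": 0,"offset": [-43,-25,2],"rot": [0,0,9]},
    {"jaw": 0,"offset": [-46.5,-18,2],"rot": [0,0,9]},
    {"jaw": 0,"offset": [-48.5,-10.5,2],"rot": [0,0,9]}
  ]
}}

```text
time_s: 1.42
eef_pos: [0.3115, 0.2857, 0.2214]
eef_rot: [0.0, 0.57, 0.821, 0.0]
wrist_force: [0.6, 0.7, -0.1]
opening: 0.002
grasp_force: 0.0
```

Call:
{"op": "apply_moves", "data": {
  "moves": [
    {"jaw": 0,"offset": [-49.5,-2.5,2],"rot": [0,0,9]},
    {"jaw": 0,"offset": [-49.5,5.5,2],"rot": [0,0,9]},
    {"jaw": 0,"offset": [-48,13,2],"rot": [0,0,9]},
    {"jaw": 0,"offset": [-45.5,20.5,2],"rot": [0,0,9]},
    {"jaw": 0,"offset": [-41.5,27,2],"rot": [0,0,9]}
  ]
}}

```text
time_s: 2.05
eef_pos: [0.388, 0.049, 0.2116]
eef_rot: [0.0, 0.841, 0.54, 0.001]
wrist_force: [0.1, 0.9, 0.6]
opening: 0.002
grasp_force: 0.0
```

Call:
{"op": "apply_moves", "data": {
  "moves": [
    {"jaw": 0,"offset": [-37,33.5,2],"rot": [0,0,9]},
    {"jaw": 0,"offset": [-31,39,2],"rot": [0,0,9]},
    {"jaw": 0,"offset": [-24.5,43,2],"rot": [0,0,9]},
    {"jaw": 0,"offset": [-17.5,46.5,2],"rot": [0,0,9]},
    {"jaw": 0,"offset": [-10,48.5,2],"rot": [0,0,9]}
  ]
}}

```text
time_s: 2.68
eef_pos: [0.465, -0.1873, 0.2014]
eef_rot: [0.0, 0.984, 0.177, 0.0]
wrist_force: [0.6, 0.7, -0.3]
opening: -0.002
grasp_force: 0.0
```

Call:
{"op": "apply_moves", "data": {
  "moves": [
    {"jaw": 0,"offset": [0,0,0],"rot": [0,8,0]},
    {"jaw": 0,"offset": [0,0,0],"rot": [0,8,0]},
    {"jaw": 0,"offset": [0,0,0],"rot": [0,8,0]},
    {"jaw": 0,"offset": [0,0,0],"rot": [0,8,0]},
    {"jaw": 0,"offset": [0,0,0],"rot": [0,0,0]}
  ]
}}

```text
time_s: 3.3
eef_pos: [0.463, -0.1861, 0.2003]
eef_rot: [-0.05, 0.946, 0.171, 0.271]
wrist_force: [0.0, -0.6, -0.2]
opening: 0.002
grasp_force: 0.0
```

```bash
python3 - <<'E'
from h import *
o=ctrl.get_obs(); R=rot(o); print(o["time_s"],o["eef_pos"],o["wrist_force"],o["opening"],R.as_matrix().round(3).tolist(),o["q"].round(2))
im,d=ctrl.camera("wrist"); cv2.imwrite("pics/w1.png",im[:,:,::-1])
M=np.array(ctrl.camera_params("wrist")["mount"]); p=ctrl.camera_params("wrist")
print("mount t",M[:3,3].round(3))
v,u=np.nonzero(d>0); z=d[v,u]
n=cv2.undistortPoints(np.stack([u,v],1).astype(float)[:,None],np.array(p["K"]),np.array(p["dist"]))[:,0]
P=np.c_[n*z[:,None],z]@M[:3,:3].T+M[:3,3]; P=R.apply(P)+o["eef_pos"]
T=P[(np.hypot(P[:,0]-.537,P[:,1]+.158)<.045)&(P[:,2]>.027)&(P[:,2]<.044)]
print(len(T), cv2.minAreaRect((T[:,:2]*1000).astype(np.float32)),T.mean(0)) if len(T) else 0
for q in ctrl.outline_of("wrist","tread_top"): print(q["score"],q["position"])
E
```

```text
3.3 [ 0.46303945 -0.18608567  0.20025094] [ 0.0040431  -0.58529015 -0.2417907 ] 0.0016031372721135645 [[0.795, 0.35, 0.495], [0.296, -0.937, 0.187], [0.529, -0.002, -0.849]] [-0.98 -0.16  2.12  0.61  1.12 -0.02]
mount t [ 0.072  0.    -0.143]
3272 ((544.6177978515625, -155.7993927001953), (58.01926803588867, 53.059844970703125), 20.786142349243164) [ 0.54148381 -0.15836037  0.03512499]
0.83 [317.1, 238.7]
```

View pics/w1.png

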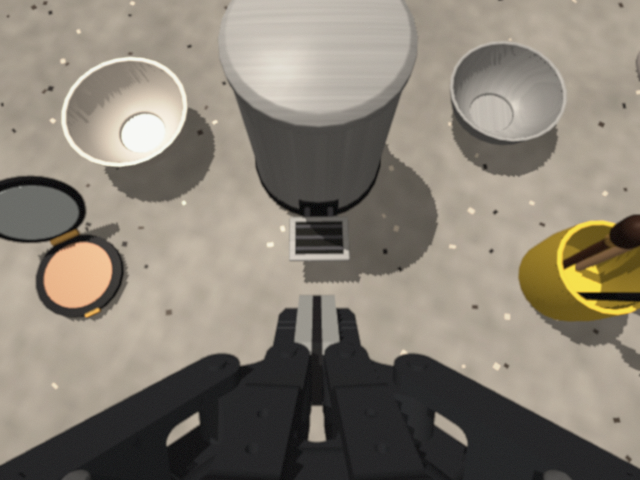

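The wrist picture shows the tread at (317,239), in line with the shut fingertips at (318,300), and both bowls well to the sides. I'll go above the tread now.

```bash
python3 - <<'E'
from h import *
plan([.5417,-.1562,.070],5)
R=rot(ctrl.get_obs()); print("down1mm",R.inv().apply([0,0,-1]).round(3))
E
```

```text
[0.2, -0.2, 31.1] [0, 0, 0]
[0.2, -0.2, 31.1] [0, 0, 0]
[0.2, -0.2, 31.1] [0, 0, 0]
[0.2, -0.2, 31.1] [0, 0, 0]
[0.2, -0.2, 31.1] [0, 0, 0]
down1mm [-0.528 -0.     0.849]
```

Call:
{"op": "apply_moves", "data": {
  "moves": [
    {"jaw": 0,"offset": [0,0,35],"rot": [0,0,0]},
    {"jaw": 0,"offset": [0,0,35],"rot": [0,0,0]},
    {"jaw": 0,"offset": [0,0,35],"rot": [0,0,0]},
    {"jaw": 0,"offset": [0.5,-0.5,30],"rot": [0,0,0]},
    {"jaw": 0,"offset": [0.5,-0.5,20],"rot": [0,0,0]}
  ]
}}

```text
time_s: 4.03
eef_pos: [0.5433, -0.1539, 0.0695]
eef_rot: [-0.05, 0.946, 0.174, 0.27]
wrist_force: [-0.3, 0.2, -0.0]
opening: 0.002
grasp_force: 0.0
```

Call:
{"op": "apply_moves", "data": {
  "moves": [
    {"jaw": 0,"offset": [-2.1,0,3.4],"rot": [0,0,0]},
    {"jaw": 0,"offset": [-2.1,0,3.4],"rot": [0,0,0]},
    {"jaw": 0,"offset": [-2.1,0,3.4],"rot": [0,0,0]},
    {"jaw": 0,"offset": [-2.1,0,3.4],"rot": [0,0,0]},
    {"jaw": 0,"offset": [-2.1,0,3.4],"rot": [0,0,0]}
  ]
}}

```text
time_s: 4.65
eef_pos: [0.5419, -0.1556, 0.0505]
eef_rot: [-0.049, 0.946, 0.173, 0.271]
wrist_force: [0.0, -0.5, -0.1]
opening: -0.004
grasp_force: 0.0
```

Call:
{"op": "apply_moves", "data": {
  "moves": [
    {"jaw": 0,"offset": [-1,0,1.7],"rot": [0,0,0]},
    {"jaw": 0,"offset": [-1,0,1.7],"rot": [0,0,0]},
    {"jaw": 0,"offset": [-1,0,1.7],"rot": [0,0,0]},
    {"jaw": 0,"offset": [-0.8,0,1.3],"rot": [0,0,0]},
    {"jaw": 0,"offset": [-0.8,0,1.3],"rot": [0,0,0]}
  ]
}}

```text
time_s: 5.28
eef_pos: [0.5421, -0.1552, 0.0413]
eef_rot: [-0.05, 0.946, 0.173, 0.271]
wrist_force: [0.2, 0.2, -0.3]
opening: -0.0
grasp_force: 0.0
```

Call:
{"op": "apply_moves", "data": {
  "moves": [
    {"jaw": 0,"offset": [-0.8,0,1.3],"rot": [0,0,0]},
    {"jaw": 0,"offset": [-0.8,0,1.3],"rot": [0,0,0]},
    {"jaw": 0,"offset": [-0.8,0,1.3],"rot": [0,0,0]},
    {"jaw": 0,"offset": [-0.8,0,1.3],"rot": [0,0,0]},
    {"jaw": 0,"offset": [-0.8,0,1.3],"rot": [0,0,0]}
  ]
}}

```text
time_s: 5.9
eef_pos: [0.5423, -0.1554, 0.0339]
eef_rot: [-0.049, 0.946, 0.173, 0.271]
wrist_force: [-2.8, -0.9, 4.9]
opening: 0.002
grasp_force: 2.0
```

```bash
python3 - <<'E'
from h import *
im,d=ctrl.camera("scene"); cv2.imwrite("pics/s2.png",cv2.resize(im[100:320,150:450,::-1],None,fx=2.5,fy=2.5))
E
```

```text
(no output)
```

View pics/s2.png

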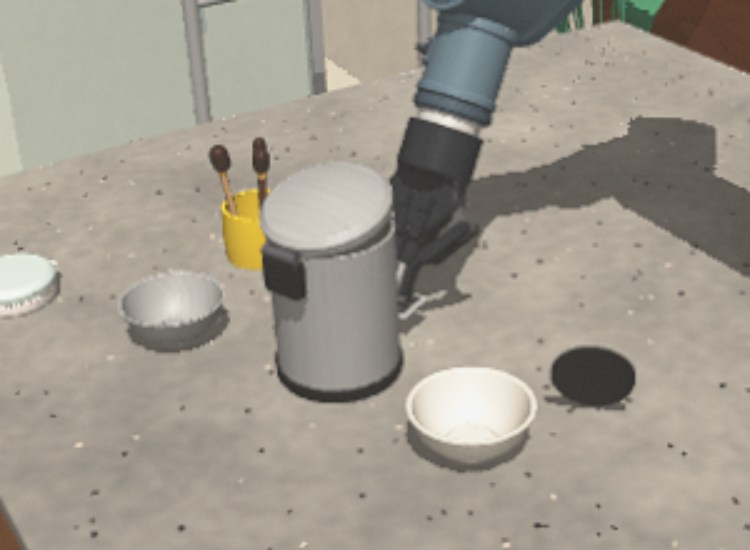

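The lid is rising, with its near edge lifted at about (330,245), and the bin is in place. I'll keep pressing and follow the tread's slight outward arc.

Call:
{"op": "apply_moves", "data": {
  "moves": [
    {"jaw": 0,"offset": [-0.9,0,1.2],"rot": [0,0,0]},
    {"jaw": 0,"offset": [-0.9,0,1.2],"rot": [0,0,0]},
    {"jaw": 0,"offset": [-0.9,0,1.2],"rot": [0,0,0]},
    {"jaw": 0,"offset": [-0.9,0,1.2],"rot": [0,0,0]},
    {"jaw": 0,"offset": [-0.9,0,1.2],"rot": [0,0,0]}
  ]
}}

```text
time_s: 6.58
eef_pos: [0.5416, -0.1555, 0.0262]
eef_rot: [-0.049, 0.946, 0.173, 0.271]
wrist_force: [-1.8, -1.8, 3.8]
opening: 0.001
grasp_force: 1.8
```

Call:
{"op": "apply_moves", "data": {
  "moves": [
    {"jaw": 0,"offset": [-0.9,0,1.2],"rot": [0,0,0]},
    {"jaw": 0,"offset": [-0.9,0,1.2],"rot": [0,0,0]},
    {"jaw": 0,"offset": [-0.8,0,1.2],"rot": [0,0,0]},
    {"jaw": 0,"offset": [-0.6,0,1],"rot": [0,0,0]},
    {"jaw": 0,"offset": [-0.5,0,0.8],"rot": [0,0,0]}
  ]
}}

```text
time_s: 7.2
eef_pos: [0.5414, -0.1555, 0.0197]
eef_rot: [-0.049, 0.946, 0.173, 0.271]
wrist_force: [-1.0, -0.8, 3.6]
opening: 0.0
grasp_force: 1.5
```

Call:
{"op": "apply_moves", "data": {
  "moves": [
    {"jaw": 0,"offset": [-0.5,0,0.8],"rot": [0,0,0]},
    {"jaw": 0,"offset": [-0.5,0,0.8],"rot": [0,0,0]},
    {"jaw": 0,"offset": [-0.5,0,0.8],"rot": [0,0,0]},
    {"jaw": 0,"offset": [-0.5,0,0.8],"rot": [0,0,0]},
    {"jaw": 0,"offset": [-0.5,0,0.8],"rot": [0,0,0]}
  ]
}}

```text
time_s: 7.82
eef_pos: [0.5414, -0.1555, 0.0151]
eef_rot: [-0.05, 0.946, 0.173, 0.271]
wrist_force: [-0.2, -1.5, 2.4]
opening: -0.001
grasp_force: 1.3
```

Call:
{"op": "apply_moves", "data": {
  "moves": [
    {"jaw": 0,"offset": [-0.3,0,0.5],"rot": [0,0,0]},
    {"jaw": 0,"offset": [-0.3,0,0.5],"rot": [0,0,0]},
    {"jaw": 0,"offset": [-0.3,0,0.5],"rot": [0,0,0]},
    {"jaw": 0,"offset": [0,0,0],"rot": [0,0,0]},
    {"jaw": 0,"offset": [0,0,0],"rot": [0,0,0]}
  ]
}}

```text
time_s: 8.45
eef_pos: [0.5415, -0.1554, 0.0136]
eef_rot: [-0.05, 0.946, 0.173, 0.271]
wrist_force: [-0.2, -0.7, 5.1]
opening: -0.002
grasp_force: 2.7
```

```bash
python3 - <<'E'
from h import *
im,d=ctrl.camera("scene"); cv2.imwrite("pics/s3.png",cv2.resize(im[100:320,150:450,::-1],None,fx=2.5,fy=2.5))
for r in ctrl.outline_of("scene","lid_shell")[:1]:
    P=world("scene",d,r["region"]); P=P[np.hypot(P[:,0]-.62,P[:,1]+.127)<.2]; print(r["score"],np.percentile(P,[1,50,99],axis=0).round(3))
E
```

```text
0.8 [[ 0.635 -0.155  0.162]
 [ 0.67  -0.095  0.221]
 [ 0.697 -0.053  0.268]]
```

View pics/s3.png

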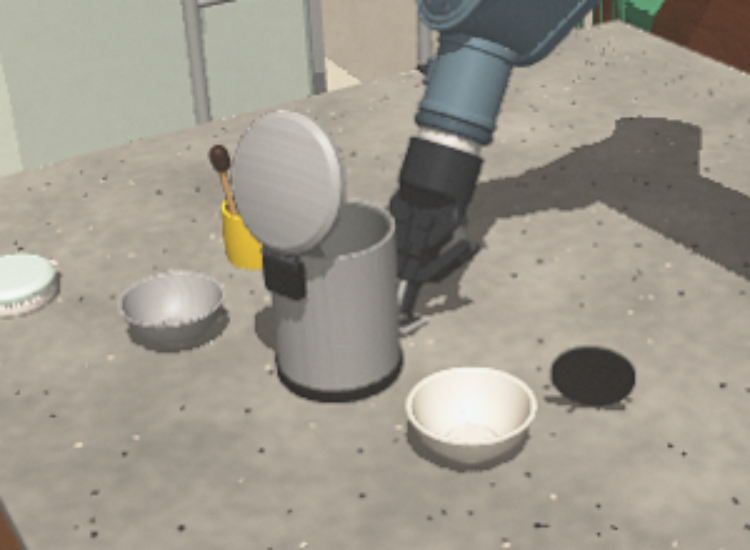

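The lid now stands wide open, from about (285,115) to (300,250), and the bin hasn't moved. I'll press a touch more onto the stop, then hold.

Call:
{"op": "apply_moves", "data": {
  "moves": [
    {"jaw": 0,"offset": [-0.2,0,0.4],"rot": [0,0,0]},
    {"jaw": 0,"offset": [-0.2,0,0.4],"rot": [0,0,0]},
    {"jaw": 0,"offset": [0,0,0],"rot": [0,0,0]},
    {"jaw": 0,"offset": [0,0,0],"rot": [0,0,0]},
    {"jaw": 0,"offset": [0,0,0],"rot": [0,0,0]}
  ]
}}

```text
time_s: 9.18
eef_pos: [0.5416, -0.1554, 0.0132]
eef_rot: [-0.05, 0.945, 0.173, 0.272]
wrist_force: [-5.5, -1.1, 13.5]
opening: 0.001
grasp_force: 7.1
```

At 13.5 N it's on the stop. Holding.

Call:
{"op": "apply_moves", "data": {
  "moves": [
    {"jaw": 0,"offset": [0,0,0],"rot": [0,0,0]},
    {"jaw": 0,"offset": [0,0,0],"rot": [0,0,0]},
    {"jaw": 0,"offset": [0,0,0],"rot": [0,0,0]},
    {"jaw": 0,"offset": [0,0,0],"rot": [0,0,0]},
    {"jaw": 0,"offset": [0,0,0],"rot": [0,0,0]}
  ]
}}

```text
time_s: 9.8
eef_pos: [0.5416, -0.1554, 0.0132]
eef_rot: [-0.05, 0.945, 0.173, 0.272]
wrist_force: [-6.5, -0.3, 13.7]
opening: 0.001
grasp_force: 7.1
```

Call:
{"op": "apply_moves", "data": {
  "moves": [
    {"jaw": 0,"offset": [0,0,0],"rot": [0,0,0]},
    {"jaw": 0,"offset": [0,0,0],"rot": [0,0,0]},
    {"jaw": 0,"offset": [0,0,0],"rot": [0,0,0]},
    {"jaw": 0,"offset": [0,0,0],"rot": [0,0,0]},
    {"jaw": 0,"offset": [0,0,0],"rot": [0,0,0]}
  ]
}}

```text
time_s: 10.42
eef_pos: [0.5416, -0.1555, 0.0133]
eef_rot: [-0.05, 0.945, 0.173, 0.272]
wrist_force: [-5.9, -1.0, 13.5]
opening: -0.0
grasp_force: 7.1
```

Call:
{"op": "apply_moves", "data": {
  "moves": [
    {"jaw": 0,"offset": [0,0,0],"rot": [0,0,0]},
    {"jaw": 0,"offset": [0,0,0],"rot": [0,0,0]},
    {"jaw": 0,"offset": [0,0,0],"rot": [0,0,0]},
    {"jaw": 0,"offset": [0,0,0],"rot": [0,0,0]},
    {"jaw": 0,"offset": [0,0,0],"rot": [0,0,0]}
  ]
}}

```text
time_s: 11.05
eef_pos: [0.5416, -0.1554, 0.0132]
eef_rot: [-0.05, 0.945, 0.173, 0.272]
wrist_force: [-5.1, -0.5, 13.8]
opening: -0.003
grasp_force: 7.1
```

Call:
{"op": "apply_moves", "data": {
  "moves": [
    {"jaw": 0,"offset": [0,0,0],"rot": [0,0,0]},
    {"jaw": 0,"offset": [0,0,0],"rot": [0,0,0]},
    {"jaw": 0,"offset": [0,0,0],"rot": [0,0,0]},
    {"jaw": 0,"offset": [0,0,0],"rot": [0,0,0]},
    {"jaw": 0,"offset": [0,0,0],"rot": [0,0,0]}
  ]
}}

```text
time_s: 11.68
eef_pos: [0.5417, -0.1555, 0.0133]
eef_rot: [-0.05, 0.945, 0.173, 0.272]
wrist_force: [-6.4, -0.8, 13.1]
opening: -0.002
grasp_force: 7.1
```

Call:
{"op": "apply_moves", "data": {
  "moves": [
    {"jaw": 0,"offset": [0,0,0],"rot": [0,0,0]},
    {"jaw": 0,"offset": [0,0,0],"rot": [0,0,0]},
    {"jaw": 0,"offset": [0,0,0],"rot": [0,0,0]},
    {"jaw": 0,"offset": [0,0,0],"rot": [0,0,0]},
    {"jaw": 0,"offset": [0,0,0],"rot": [0,0,0]}
  ]
}}

```text
time_s: 12.3
eef_pos: [0.5417, -0.1555, 0.0133]
eef_rot: [-0.05, 0.945, 0.173, 0.272]
wrist_force: [-6.3, -0.2, 13.8]
opening: -0.002
grasp_force: 7.1
```

Call:
{"op": "apply_moves", "data": {
  "moves": [
    {"jaw": 0,"offset": [0,0,0],"rot": [0,0,0]},
    {"jaw": 0,"offset": [0,0,0],"rot": [0,0,0]},
    {"jaw": 0,"offset": [0,0,0],"rot": [0,0,0]},
    {"jaw": 0,"offset": [0,0,0],"rot": [0,0,0]},
    {"jaw": 0,"offset": [0,0,0],"rot": [0,0,0]}
  ]
}}

```text
time_s: 12.92
eef_pos: [0.5417, -0.1554, 0.0133]
eef_rot: [-0.05, 0.945, 0.173, 0.272]
wrist_force: [-6.8, -0.1, 14.2]
opening: 0.002
grasp_force: 7.1
```

Call:
{"op": "apply_moves", "data": {
  "moves": [
    {"jaw": 0,"offset": [0.4,0,-0.7],"rot": [0,0,0]},
    {"jaw": 0,"offset": [0.5,0,-0.8],"rot": [0,0,0]},
    {"jaw": 0,"offset": [0.6,0,-0.8],"rot": [0,0,0]},
    {"jaw": 0,"offset": [0.6,0,-0.8],"rot": [0,0,0]},
    {"jaw": 0,"offset": [0.6,0,-0.8],"rot": [0,0,0]}
  ]
}}

```text
time_s: 13.55
eef_pos: [0.5414, -0.1552, 0.017]
eef_rot: [-0.05, 0.946, 0.173, 0.271]
wrist_force: [-1.6, -2.6, 2.2]
opening: -0.003
grasp_force: 1.3
```

Call:
{"op": "apply_moves", "data": {
  "moves": [
    {"jaw": 0,"offset": [0.6,0,-0.8],"rot": [0,0,0]},
    {"jaw": 0,"offset": [0.6,0,-0.8],"rot": [0,0,0]},
    {"jaw": 0,"offset": [0.6,0,-0.8],"rot": [0,0,0]},
    {"jaw": 0,"offset": [0.6,0,-0.8],"rot": [0,0,0]},
    {"jaw": 0,"offset": [0.6,0,-0.8],"rot": [0,0,0]}
  ]
}}

```text
time_s: 14.18
eef_pos: [0.5419, -0.155, 0.0221]
eef_rot: [-0.05, 0.946, 0.173, 0.271]
wrist_force: [-1.8, 0.2, 3.6]
opening: 0.0
grasp_force: 1.6
```

Call:
{"op": "apply_moves", "data": {
  "moves": [
    {"jaw": 0,"offset": [0.6,0,-0.8],"rot": [0,0,0]},
    {"jaw": 0,"offset": [0.6,0,-0.8],"rot": [0,0,0]},
    {"jaw": 0,"offset": [0.6,0,-0.8],"rot": [0,0,0]},
    {"jaw": 0,"offset": [0.6,0,-0.8],"rot": [0,0,0]},
    {"jaw": 0,"offset": [0.6,0,-0.8],"rot": [0,0,0]}
  ]
}}

```text
time_s: 14.8
eef_pos: [0.5424, -0.1549, 0.0272]
eef_rot: [-0.05, 0.946, 0.173, 0.271]
wrist_force: [-2.7, 1.0, 4.2]
opening: 0.001
grasp_force: 1.7
```

Call:
{"op": "apply_moves", "data": {
  "moves": [
    {"jaw": 0,"offset": [0.6,0,-0.8],"rot": [0,0,0]},
    {"jaw": 0,"offset": [0.6,0,-0.8],"rot": [0,0,0]},
    {"jaw": 0,"offset": [0.5,0,-0.7],"rot": [0,0,0]},
    {"jaw": 0,"offset": [0.5,0,-0.7],"rot": [0,0,0]},
    {"jaw": 0,"offset": [0.4,0,-0.6],"rot": [0,0,0]}
  ]
}}

```text
time_s: 15.42
eef_pos: [0.5428, -0.1548, 0.0317]
eef_rot: [-0.05, 0.946, 0.173, 0.271]
wrist_force: [-1.1, 1.5, 3.4]
opening: -0.001
grasp_force: 1.8
```

Slow finish now, at about 0.5 mm per row.

Call:
{"op": "apply_moves", "data": {
  "moves": [
    {"jaw": 0,"offset": [0.3,0,-0.5],"rot": [0,0,0]},
    {"jaw": 0,"offset": [0.3,0,-0.5],"rot": [0,0,0]},
    {"jaw": 0,"offset": [0.3,0,-0.5],"rot": [0,0,0]},
    {"jaw": 0,"offset": [0.3,0,-0.5],"rot": [0,0,0]},
    {"jaw": 0,"offset": [0.3,0,-0.5],"rot": [0,0,0]}
  ]
}}

```text
time_s: 16.05
eef_pos: [0.5428, -0.1551, 0.0346]
eef_rot: [-0.049, 0.946, 0.173, 0.271]
wrist_force: [2.3, 2.7, 3.5]
opening: -0.001
grasp_force: 1.7
```

Call:
{"op": "apply_moves", "data": {
  "moves": [
    {"jaw": 0,"offset": [0.3,0,-0.4],"rot": [0,0,0]},
    {"jaw": 0,"offset": [0.3,0,-0.4],"rot": [0,0,0]},
    {"jaw": 0,"offset": [0.3,0,-0.4],"rot": [0,0,0]},
    {"jaw": 0,"offset": [0.3,0,-0.4],"rot": [0,0,0]},
    {"jaw": 0,"offset": [0.3,0,-0.4],"rot": [0,0,0]}
  ]
}}

```text
time_s: 16.68
eef_pos: [0.543, -0.1551, 0.0371]
eef_rot: [-0.049, 0.946, 0.173, 0.271]
wrist_force: [3.1, 0.7, 3.3]
opening: 0.002
grasp_force: 1.7
```

Call:
{"op": "apply_moves", "data": {
  "moves": [
    {"jaw": 0,"offset": [0.2,0,-0.4],"rot": [0,0,0]},
    {"jaw": 0,"offset": [0.2,0,-0.4],"rot": [0,0,0]},
    {"jaw": 0,"offset": [0.2,0,-0.4],"rot": [0,0,0]},
    {"jaw": 0,"offset": [0.2,0,-0.4],"rot": [0,0,0]},
    {"jaw": 0,"offset": [0.2,0,-0.4],"rot": [0,0,0]}
  ]
}}

```text
time_s: 17.3
eef_pos: [0.5423, -0.155, 0.0389]
eef_rot: [-0.05, 0.946, 0.173, 0.271]
wrist_force: [1.3, -1.1, 1.1]
opening: -0.001
grasp_force: 0.5
```

Call:
{"op": "apply_moves", "data": {
  "moves": [
    {"jaw": 0,"offset": [0.2,0,-0.4],"rot": [0,0,0]},
    {"jaw": 0,"offset": [0.2,0,-0.4],"rot": [0,0,0]},
    {"jaw": 0,"offset": [0.2,0,-0.4],"rot": [0,0,0]},
    {"jaw": 0,"offset": [0.2,0,-0.4],"rot": [0,0,0]},
    {"jaw": 0,"offset": [0.2,0,-0.4],"rot": [0,0,0]}
  ]
}}

```text
time_s: 17.92
eef_pos: [0.5424, -0.155, 0.0414]
eef_rot: [-0.05, 0.946, 0.173, 0.271]
wrist_force: [-1.0, 0.2, 0.7]
opening: 0.0
grasp_force: 0.0
```

Off the pedal with no load. I'll rise a little further, then withdraw backwards along the tool axis.

Call:
{"op": "apply_moves", "data": {
  "moves": [
    {"jaw": 0,"offset": [0.5,0,-0.9],"rot": [0,0,0]},
    {"jaw": 0,"offset": [0.5,0,-0.9],"rot": [0,0,0]},
    {"jaw": 0,"offset": [0,0,-4],"rot": [0,0,0]},
    {"jaw": 0,"offset": [0,0,-8],"rot": [0,0,0]},
    {"jaw": 0,"offset": [0,0,-15],"rot": [0,0,0]}
  ]
}}

```text
time_s: 18.55
eef_pos: [0.5285, -0.16, 0.0666]
eef_rot: [-0.05, 0.946, 0.173, 0.271]
wrist_force: [-0.6, 0.2, -0.2]
opening: 0.003
grasp_force: 0.0
```

Call:
{"op": "apply_moves", "data": {
  "moves": [
    {"jaw": 0,"offset": [0,0,-30],"rot": [0,0,0]},
    {"jaw": 0,"offset": [0,0,-30],"rot": [0,0,0]},
    {"jaw": 0,"offset": [0,0,-30],"rot": [0,0,0]},
    {"jaw": 0,"offset": [0,0,-25],"rot": [0,0,0]},
    {"jaw": 0,"offset": [0,0,0],"rot": [0,0,0]}
  ]
}}

```text
time_s: 19.18
eef_pos: [0.4722, -0.1832, 0.1658]
eef_rot: [-0.047, 0.945, 0.173, 0.272]
wrist_force: [-0.3, 0.6, -0.0]
opening: 0.003
grasp_force: 0.0
```

```bash
python3 - <<'E'
from h import *
im,d=ctrl.camera("scene"); cv2.imwrite("pics/s4.png",cv2.resize(im[100:320,150:450,::-1],None,fx=2.5,fy=2.5))
im,d=ctrl.camera("top"); P=world("top",d,np.ones_like(d,bool))
L=P[(np.hypot(P[:,0]-.625,P[:,1]+.124)<.09)&(P[:,2]>.163)&(P[:,2]<.18)]; print(L.mean(0),len(L),P[(np.hypot(P[:,0]-.625,P[:,1]+.124)<.08)][:,2].max())
E
```

```text
[ 0.61902463 -0.12665757  0.16819656] 3123 0.1757013043059703
```

View pics/s4.png

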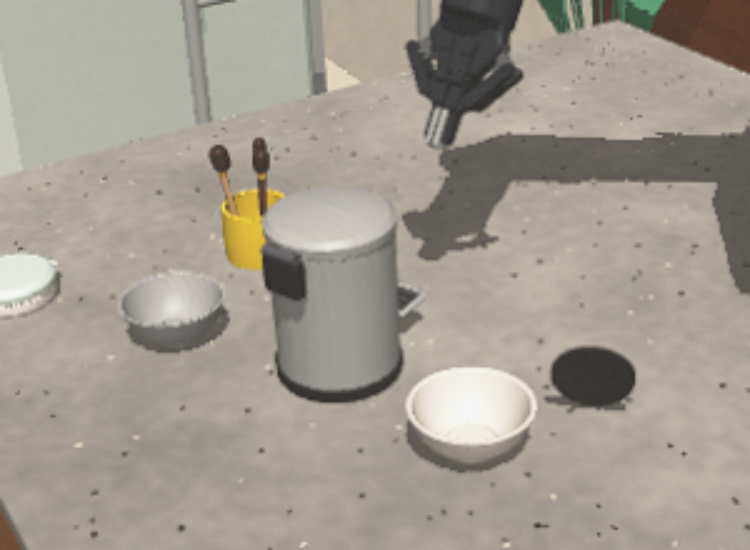

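The lid is closed on the rim at about (330,220), the pedal is up at (410,300), nothing else has moved, and the hand is clear at (437,145). Handing in.

```bash
python3 -c "
from bench import ctrl
print(ctrl.hand_in())"
```

```text
the job is handed in; nothing more can be done
None
```

I pressed the pedal fully down with the shut fingertips, held the lid wide open for about 4 s, eased it closed over about 4.5 s and took the hand away; the bin and the other things are still where they stood, and the job is handed in.

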